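# Cap the two parts tubes

## Task

Two open metal parts tubes of nearly the same size are screwed to the bench, and their two grey push-on caps stand beside them. Put each cap on the tube that it fits, so that both sit level and fully home on the tubes' shoulders, and let go of them.

Things in the scene. Friction and masses are not known exactly. Their poses are not given: they have to be found in the camera images.
- cap_small: the smaller loose grey push-on cap: ribbed round skirt 46 mm across, 38 mm bore, open below (cavity 26 mm deep), flat top 31 mm above the rim, and on it a central round knob 24 mm in diameter, 31 to 56 mm above the rim, to grip by. 60 g. Stands upright, mouth down. Origin: centre of the lower rim; z up.
- cap_large: the larger loose grey push-on cap: ribbed round skirt 53 mm across, 45 mm bore, open below (cavity 26 mm deep), flat top 31 mm above the rim, and on it a central round knob 24 mm in diameter, 31 to 56 mm above the rim, to grip by. 60 g. Stands upright, mouth down. Origin: centre of the lower rim; z up.
- tube_small_shoulder (a point): shoulder centre of the smaller upright aluminium tube, 60 mm above the bench; the cap's rim rests on it when home. Tube 46 mm across, foot 62 mm, fixed to the bench. Neck above the shoulder 34 mm across: 8 mm straight, then tapering over 14 mm to 14 mm at the mouth. Its cap has 2 mm play all round. z up. The larger cap is loose on it.
- tube_large_shoulder (a point): shoulder centre of the larger upright aluminium tube, 60 mm above the bench; the cap's rim rests on it when home. Tube 53 mm across, foot 69 mm, fixed to the bench. Neck above the shoulder 41 mm across: 8 mm straight, then tapering over 14 mm to 21 mm at the mouth. Its cap has 2 mm play all round. z up. The smaller cap stays 10 mm proud.
There are look-alikes about, which are no part of the job. What is shaped like the part that bears tube_small_shoulder but purple is not meant.

How it is judged (in metres and radians):
At the end, for the whole second after the job is handed in: The smaller cap is on the smaller tube and the larger cap on the larger tube, each with its lower rim within 4 mm of the tube's shoulder, centred within 5 mm, upright within 0.15 rad (about 9 degrees), and at rest (horizontal distance between cap_small and tube_small_shoulder below 0.005 m and z of cap_small in the frame of tube_small_shoulder between -0.004 and 0.004 m and angle between each of cap_small, cap_large's own z axis and vertical below 0.15 rad and linear speed of each of cap_small, cap_large below 0.02 m/s and horizontal distance between cap_large and tube_large_shoulder below 0.005 m and z of cap_large in the frame of tube_large_shoulder between -0.004 and 0.004 m); the robot touches nothing.
It also fails if it takes over 51 s, if anything falls off the work surface, if the arm or the gripper's body presses on something with over 40 N, if the wrist force passes 120 N, or if a joint passes its speed limit or range.

## Robot

A 6-joint arm with a two-finger parallel gripper is mounted at the origin on a cart in front of the work surface, level with it; the furniture and walls round the work are solid. World frame = base frame: x ahead of the robot, y to its left, z up, the work surface at z = 0. Lengths are in m, angles in degrees, forces in N, time in s.
With the tool pointing down it reaches from about 0.4 to 0.825 m from the base axis. Payload 7 kg.
Tool frame: the origin (TCP) lies at the very end of the fingers, on their centre line; the grasp point (between the pads) lies 19 mm behind it (ctrl.grip_point_offset is the distance from the TCP to the grasp point, in m); x points along the fingers, z is the direction in which the jaws open and shut, and the axes are right-handed (so a half turn about x gives the same grasp; the last joint's range is limited). The gripper opens to 88 mm and grips with 3 to 60 N. Pads are 19 mm wide; open, the fingers measure 130 mm over their backs; the gripper's body (78 mm by 193 mm) begins 47 mm behind the grasp point.
Start: joints at [-54.425, 20.546, 0.682, 0, -70.136, -16.507], TCP at [0.22, -0.638, 0.227] pointing down, gripper open.
Joint ranges: [-176.03, 176.03], [-82.01, 121.73], [-58.28, 71.71], [-173.87, 95.51], [-174.79, -0.11], [-173.66, 173.66]. Speed limits (degrees/s): [136.94, 136.94, 172.46, 180, 180, 180].

## Interface

Orientations are given as [roll, pitch, yaw] about the fixed x, y, z axes, in that order (R = Rz(yaw) Ry(pitch) Rx(roll)).
In Python, from plant import get_obs, snapshot, calibration, close_job, ctrl gives the robot as it stands.
- The arm moves only by the tool move_arm, never from a script. Its argument "commands" is a list that holds one entry, the list of rows, each a list of 4 numbers: the shift along the tool's x, y, z in cm, then the turn about the tool's x in rad. In form: [[[dx, dy, dz, spin], ...]]. A call has 1 to 8 rows; each row shifts and turns the commanded pose from where the row before left it, along the tool's axes as they then stand; what a row does not reach is not made up. A row lasts 1/10 s, in which the tool goes at most 50 mm and 8.59 degrees, less where a joint would pass 70% of its speed; a pose out of reach is approached as far as the arm can. A call with a gripper value outside its range is refused whole. "jaw" is the finger opening in cm, from 0 to 8.76, set as the call begins (left out, the last holds). The fingers move at their own pace and stop on an object; the grip force is fixed at half the most. Time passes only in rows, so rows that do not move let the fingers close. It gives the time, the measured TCP pose, the force and the opening at its end, in the units of the state.
- get_obs(): the state, without advancing time (a new reading comes with each control period).
- snapshot(name): name is "scene" or "top" or "wrist"; returns (picture, depth): 480x640x3 uint8, red, green, blue; 480x640 float32, m along the optical axis (not along the pixel's ray), 0 where there is no reading.
- calibration(name): a dict with "mtx" (3x3 intrinsics, pixels), "T" (4x4, takes a point from camera to world coordinates); the wrist camera has in their place "tool_from_camera" (4x4, takes a point from camera to tool coordinates, whose origin is the TCP and whose axes are the tool frame's). Camera axes: x right, y up, looking along -z (the intrinsics and any distortion apply to the point x, -y, -z); pixel columns grow to the right and rows downward; lengths in m; the calibration is good to about 2 mm. A picture is of the moment at which its call begins: read the wrist's pose just before it. calibration takes no time and is no camera call.
- close_job(): hands the job in, once; it reports no verdict.
The state is a dict: "clock": time; "joint_pos": joint angles; "qvel": joint speeds; "tau": joint torques, N m; "tool_pos": TCP position; "orientation": TCP orientation; "force": force on the tool from outside, world axes, zero at the start; "moment": the same for the moment, N m; "opening": finger opening in m.
Only numpy, scipy, OpenCV 4.12 (cv2) and the standard library are available. Lean on these libraries where they do the work, as an engineer would, in place of code of your own. Each camera call takes 0.05 s, during which the arm holds its last target. There are 200 camera calls.

## Working session

There is one attempt and no reset: what is moved stays moved. The work goes in short steps, Python scripts to look and compute and a tool call to move; the robot and the scene stay as the last step left them, time stands still between calls to the robot, and variables do not carry over. Pictures are saved under pics/ and viewed, about 8 in all and at most 12, crops included, and the job is handed in when it is done.

Besides the shell and the picture viewer there is one more tool, called after "Emit:" as name(argument=value, ...) on one line, values as JSON. move_arm: Moves the arm, as the interface text tells. Its arguments: {"type":"object","properties":{"commands":{"type":"array"},"jaw":{"type":"number"}},"required":["commands"]}

```bash
mkdir -p pics
cat > h.py <<'E'
import numpy as np,cv2
from plant import *
from scipy.spatial.transform import Rotation as R
def save(n,p): cv2.imwrite(f'pics/{n}.png',p[...,::-1])
def toolT():
    o=get_obs(); T=np.eye(4); T[:3,:3]=R.from_euler('xyz',o['orientation'],degrees=True).as_matrix(); T[:3,3]=o['tool_pos']; return T
def ray(K,T,u,v,z):
    d=T[:3,:3]@np.array([(u-K[0,2])/K[0,0],-(v-K[1,2])/K[1,1],-1]); return T[:3,3]+d*(z-T[2,3])/d[2]
def cloud(K,T,D):
    v,u=np.indices(D.shape); P=np.stack([(u-K[0,2])/K[0,0]*D,-(v-K[1,2])/K[1,1]*D,-D],-1); return P@T[:3,:3].T+T[:3,3]
E
python3 - <<'E'
from h import *
o=get_obs();print(o)
for n in('scene','top'):
    p,d=snapshot(n);save(n,p);np.save(n+'_d',d);c=calibration(n);print(n,{k:np.round(v,4).tolist() if not isinstance(v,str) else v for k,v in c.items()})
print(calibration('wrist'))
E
```

```text
{'clock': 0.0, 'joint_pos': array([-5.44256928e+01,  2.05931609e+01,  6.34438066e-01, -2.12205555e-02,
       -7.01371689e+01, -1.65050424e+01]), 'qvel': array([-0.02636379,  0.02304921,  0.00101176, -0.00646388, -0.01231671,
       -0.08616437]), 'tau': array([-3.16729136e-03, -5.82723498e+01,  2.93035322e+01,  6.99691236e+00,
        6.65183121e-03, -1.39541976e-04]), 'tool_pos': array([ 0.22032708, -0.63750515,  0.22560481]), 'orientation': array([  4.75489399,  89.90205455, 113.81693198]), 'force': array([-0.65228596, -0.22273032,  0.04574389]), 'moment': array([ 0.05502575, -0.0596538 , -0.02083295]), 'opening': 0.08754061350367176}
scene {'mtx': [[442.0425, 0.0, 317.5418], [0.0, 442.0425, 236.2534], [0.0, 0.0, 1.0]], 'T': [[-0.8316, 0.2373, -0.5022, 0.1269], [-0.5552, -0.3786, 0.7405, 0.7325], [-0.0144, 0.8946, 0.4466, 0.492], [0.0, 0.0, 0.0, 1.0]]}
top {'mtx': [[451.7729, 0.0, 321.0358], [0.0, 451.7729, 236.2288], [0.0, 0.0, 1.0]], 'T': [[-0.0167, 0.9889, -0.1479, 0.4774], [-0.9998, -0.0176, -0.0044, 0.0223], [-0.0069, 0.1478, 0.989, 1.0402], [0.0, 0.0, 0.0, 1.0]]}
{'mtx': array([[402.46455223,   0.        , 321.84137282],
       [  0.        , 402.46455223, 233.91152097],
       [  0.        ,   0.        ,   1.        ]]), 'tool_from_camera': array([[ 1.77900239e-04,  2.55135940e-01, -9.66905177e-01,
        -1.58863800e-01],
       [-6.71053972e-05,  9.66905193e-01,  2.55135932e-01,
         6.87027486e-02],
       [ 9.99999982e-01,  1.94958128e-05,  1.89133663e-04,
         2.72904631e-04],
       [ 0.00000000e+00,  0.00000000e+00,  0.00000000e+00,
         1.00000000e+00]])}
```

View pics/scene.png

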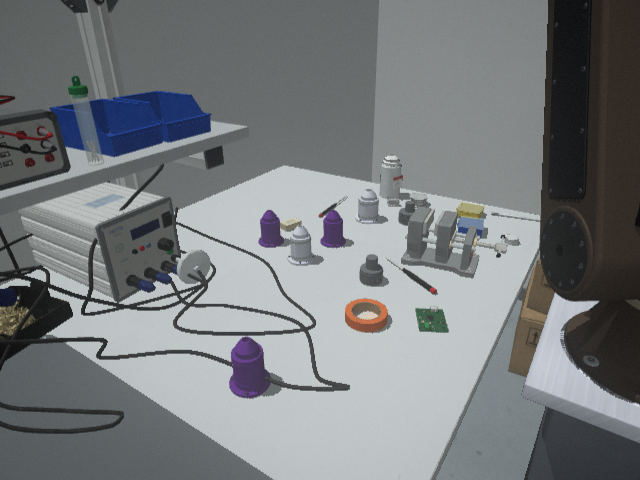

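View pics/top.png

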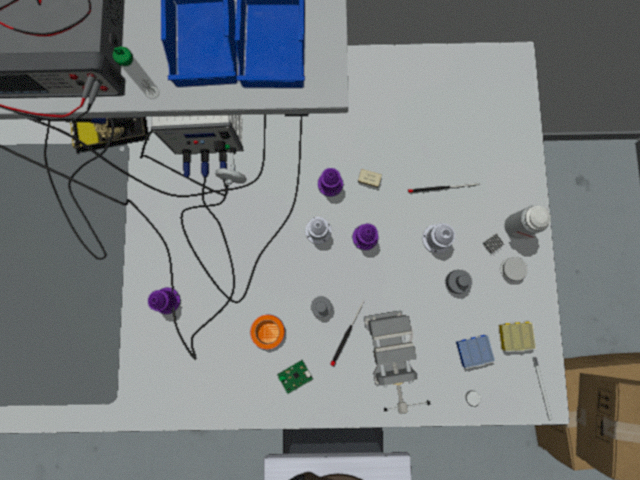

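The candidates in the top view are:
- **Tubes:** silver at (318,228) and (440,237). The purple ones at (330,182), (366,237) and (163,300) are look-alikes.
- **Caps:** grey at (321,307) and (459,281). The white lid at (514,268) and the grey plate at (493,242) are not caps.

Next I'll measure these and take a close crop.

Run:
```python
from h import *
c=calibration('top');K,T=c['mtx'],c['T'];D=np.load('top_d.npy');P=cloud(K,T,D);im=cv2.imread('pics/top.png')
Z=P[...,2]; print('bench z',np.median(Z[320:420,420:440]))
def circ(name,u,v,zlo,zhi,r=28):
    s=(slice(v-r,v+r),slice(u-r,u+r)); p=P[s].reshape(-1,3); m=(p[:,2]>zlo)&(p[:,2]<zhi)&(D[s].ravel()>0); q=p[m]
    if len(q)<5: print(name,'none',len(q));return
    (cx,cy),rad=cv2.minEnclosingCircle(q[:,:2].astype(np.float32)); print(name,zlo,'n',len(q),'c',round(cx,4),round(cy,4),'r',round(rad,4),'zmax',p[:,2].max().round(3))
for n,u,v in(('tubeL?',440,237),('tubeS?',318,228),('purp',366,237)):
    circ(n,u,v,.072,.095);circ(n,u,v,.052,.068)
for n,u,v in(('capA',321,307),('capB',459,281)):
    circ(n,u,v,.048,.065);circ(n,u,v,.02,.04)
for n,(a,b,cc,d) in dict(vise=(310,390,362,415),bottle=(200,240,505,550),purp2=(160,200,315,345),lid=(255,285,500,530),yel=(315,355,498,535),plug=(165,185,215,245),shelf=(95,110,250,345)).items():
    p=P[a:b,cc:d].reshape(-1,3);q=p[p[:,2]>.02]; print(n,q.min(0).round(3),q.max(0).round(3)) if len(q) else print(n,'flat')
Image=cv2.resize(im[170:330,280:490],None,fx=3.6,fy=3.6,interpolation=cv2.INTER_CUBIC);cv2.imwrite('pics/crop1.png',Image)
```

```text
bench z -0.0010530100668182385
tubeL? 0.072 n 133 c 0.6222 -0.2422 r 0.0181 zmax 1.04
tubeL? 0.052 n 277 c 0.6226 -0.2417 r 0.0271 zmax 1.04
tubeS? 0.072 n 101 c 0.6457 0.0333 r 0.0148 zmax 1.04
tubeS? 0.052 n 203 c 0.6452 0.0329 r 0.0232 zmax 1.04
purp 0.072 n 101 c 0.6279 -0.0762 r 0.0151 zmax 1.04
purp 0.052 n 198 c 0.6288 -0.0757 r 0.0232 zmax 1.04
capA 0.048 n 94 c 0.4717 0.0289 r 0.0118 zmax 1.04
capA 0.02 n 242 c 0.4713 0.0288 r 0.0236 zmax 1.04
capB 0.048 n 100 c 0.5215 -0.2813 r 0.0121 zmax 1.04
capB 0.02 n 355 c 0.5215 -0.281 r 0.0272 zmax 1.04
vise [ 0.299 -0.165  0.02 ] [0.477 0.022 1.04 ]
bottle [ 0.477 -0.454  0.02 ] [0.678 0.022 1.04 ]
purp2 [ 0.477 -0.021  0.021] [0.779 0.025 1.04 ]
lid [ 0.477 -0.436  0.02 ] [0.575 0.022 1.04 ]
yel [ 0.368 -0.438  0.02 ] [0.477 0.022 1.04 ]
plug [0.477 0.022 0.021] [0.799 0.266 1.04 ]
shelf [ 0.477 -0.02   0.255] [0.857 0.152 1.04 ]
```

View pics/crop1.png

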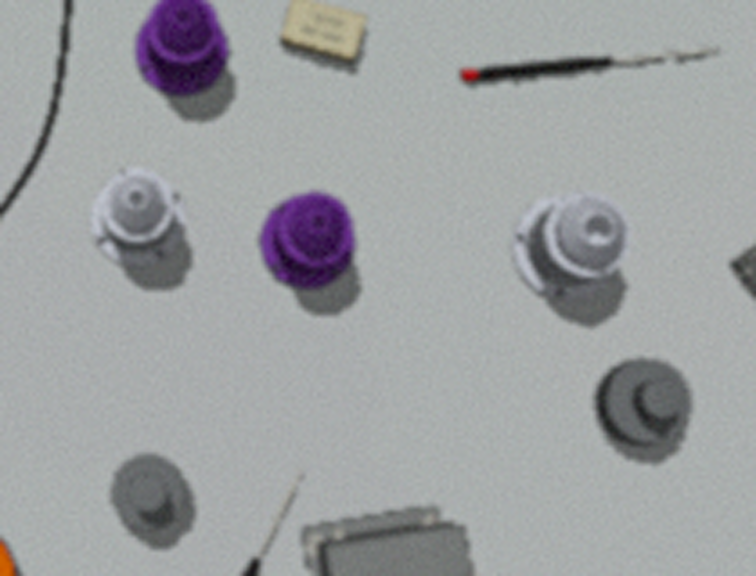

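The close crop confirms the choice. Small tube at (0.645, 0.033), large tube at (0.622, -0.242), small cap A (r 23.6 mm) at (0.471, 0.029) and large cap B (r 27.2 mm) at (0.5215, -0.281). The purple tubes are excluded.

```bash
cat >> h.py <<'E'
def go(x,y,z):
    T=toolT(); print('delta tool cm',np.round(100*T[:3,:3].T@(np.array([x,y,z])-T[:3,3]),2),'tool z axis',T[:3,2].round(3),'y',T[:3,1].round(3),'x',T[:3,0].round(3),'tcp',T[:3,3].round(4))
E
python3 - <<'E'
from h import *
c=calibration('top');K,T=c['mtx'],c['T'];D=np.load('top_d.npy');P=cloud(K,T,D)
for n,(a,b,cc,d) in dict(vise=(310,390,362,415),rod=(385,415,380,435),bottle=(200,240,505,550),lid=(255,285,500,530),yel=(315,355,498,535),blue=(330,370,455,495),tape=(310,350,245,290)).items():
    p=P[a:b,cc:d][D[a:b,cc:d]>0];q=p[p[:,2]>.012]; print(n,q.min(0).round(3),q.max(0).round(3)) if len(q) else print(n,'flat')
go(.5215,-.281,.15)
E
```

```text
vise [ 0.298 -0.168  0.012] [ 0.459 -0.066  0.114]
rod [ 0.25  -0.195  0.055] [ 0.312 -0.095  0.088]
bottle [ 0.613 -0.454  0.012] [ 0.678 -0.398  0.125]
lid [ 0.523 -0.436  0.012] [ 0.575 -0.385  0.028]
yel [ 0.368 -0.439  0.012] [ 0.43  -0.368  0.032]
blue [ 0.334 -0.347  0.012] [ 0.404 -0.271  0.029]
tape [0.38  0.112 0.013] [0.455 0.186 0.024]
delta tool cm [  7.6  -40.11  23.85] tool z axis [-0.327  0.945  0.001] y [-0.945 -0.327  0.   ] x [-0.001  0.001 -1.   ] tcp [ 0.2203 -0.6376  0.2257]
```

Emit:
move_arm(commands=[[[0.5, -4, 2.4, 0], [0.5, -4, 2.4, 0], [0.5, -4, 2.4, 0], [0.5, -4, 2.4, 0], [0.5, -4, 2.4, 0], [0.5, -4, 2.4, 0], [0.5, -4, 2.4, 0], [0.5, -4, 2.4, 0]]])

```text
clock: 0.9
tool_pos: [0.461, -0.3502, 0.1862]
orientation: [32.8, 90.0, 141.9]
force: [1.2, -0.3, -0.1]
opening: 0.0876
```

Emit:
move_arm(commands=[[[1.2, -4, 2.3, 0], [1.2, -4.1, 2.3, 0], [0.6, 0, 0, 0], [0, 0, 0, 0], [0, 0, 0, 0]]], jaw=6)

```text
clock: 1.4
tool_pos: [0.5212, -0.2823, 0.1564]
orientation: [66.9, 89.9, 176.0]
force: [-0.0, -0.9, -0.5]
opening: 0.0606
```

```bash
cat >> h.py <<'E'
def wrist(name,boxes):
    "centre at given world z bands near given xy: (label,x,y,zlo,zhi)"
    T=toolT();p,D=snapshot('wrist');save(name,p);c=calibration('wrist');W=T@c['tool_from_camera'];P=cloud(c['mtx'],W,D)
    for l,x,y,a,b in boxes:
        m=(D>0)&(np.hypot(P[...,0]-x,P[...,1]-y)<.045)&(P[...,2]>a)&(P[...,2]<b);q=P[m]
        if len(q)<20: print(l,'few',len(q));continue
        (cx,cy),r=cv2.minEnclosingCircle(q[:,:2].astype(np.float32));print(l,'n',len(q),round(cx,4),round(cy,4),'r',round(r,4),'medz',np.median(q[:,2]).round(4))
E
python3 - <<'E'
from h import *
go(.5215,-.281,.15)
wrist('w1',[('knob',.5215,-.281,.048,.062),('skirt',.5215,-.281,.024,.037)])
go(.5215,-.281,.035)
E
```

```text
delta tool cm [ 0.64 -0.07  0.11] tool z axis [-0.327  0.945  0.   ] y [-0.945 -0.327  0.001] x [-0.001  0.    -1.   ] tcp [ 0.5212 -0.2823  0.1564]
knob n 994 0.523 -0.282 r 0.0121 medz 0.0565
skirt n 2953 0.5229 -0.2824 r 0.0274 medz 0.0316
delta tool cm [12.18 -0.09  0.16] tool z axis [-0.326  0.945 -0.   ] y [-0.945 -0.326  0.   ] x [-0. -0. -1.] tcp [ 0.5212 -0.2827  0.1568]
```

View pics/w1.png

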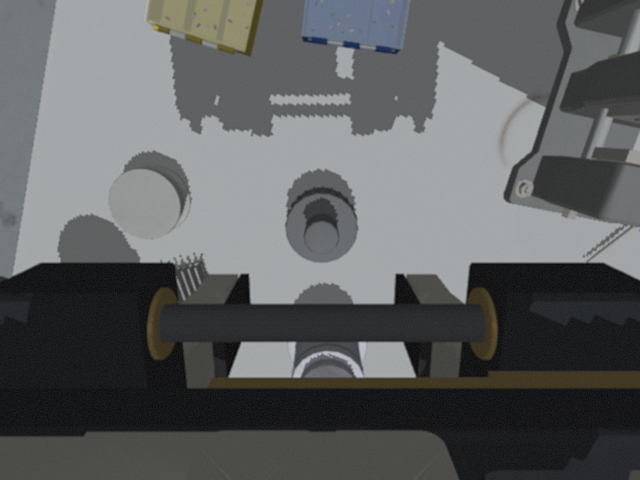

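The wrist view shows cap B's knob at (320,235), centred between the fingers, with the large tube beyond it at (325,370). I'll descend and grip.

Emit:
move_arm(commands=[[[4.5, -0.1, 0, 0], [4, 0, 0, 0], [2.6, 0, 0, 0], [1, 0, 0, 0], [0, 0, 0, 0], [0, 0, 0, 0]]])

```text
clock: 2.05
tool_pos: [0.5235, -0.2825, 0.037]
orientation: [-129.9, 89.9, -20.8]
force: [0.7, -0.1, 0.4]
opening: 0.06
```

Emit:
move_arm(commands=[[[0, 0, 0, 0], [0, 0, 0, 0], [0, 0, 0, 0], [0, 0, 0, 0], [0, 0, 0, 0], [0, 0, 0, 0], [0, 0, 0, 0]]], jaw=0.5)

```text
clock: 2.75
tool_pos: [0.5228, -0.2816, 0.0357]
orientation: [-126.5, 90.0, -17.4]
force: [-0.6, 0.6, 3.1]
opening: 0.0231
```

Emit:
move_arm(commands=[[[-2, 0, 0, 0], [-3, 0, 0, 0], [-3, 0, 0, 0], [-3, 0, 0, 0], [-1.5, 0, 0, 0], [0, 0, 0, 0], [0, 0, 0, 0]]])

```text
clock: 3.45
tool_pos: [0.5224, -0.2815, 0.1601]
orientation: [-5.7, 90.0, 103.4]
force: [-1.0, 0.0, -1.5]
opening: 0.0231
```

Run:
```python
from h import *
wrist('w2',[('tubeneck',.6222,-.242,.072,.09),('tube shoulder',.6222,-.242,.054,.066)])
T=toolT();go(.6222,-.242,.16)
p,D=snapshot('scene');save('s2',p[160:320,240:560])
```

```text
tubeneck n 374 0.6143 -0.246 r 0.0152 medz 0.0745
tube shoulder n 1146 0.6187 -0.2465 r 0.0248 medz 0.0607
delta tool cm [ -0.07 -10.76   0.45] tool z axis [-0.326  0.945  0.001] y [-0.945 -0.326  0.001] x [-0.001  0.001 -1.   ] tcp [ 0.522  -0.2814  0.1594]
```

View pics/w2.png

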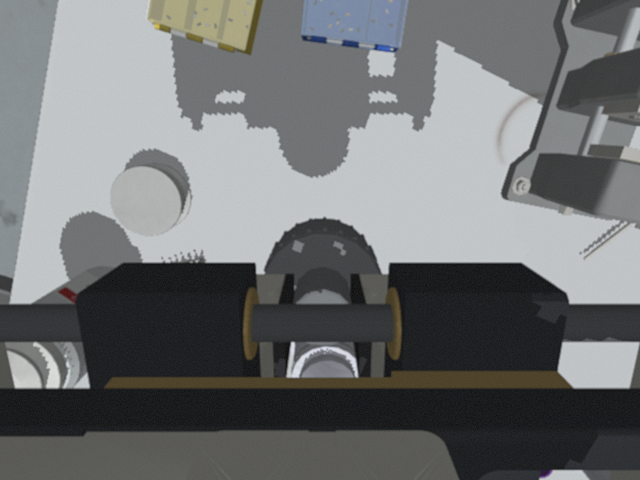

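The cap is held: opening is 23 mm and its skirt shows at (322,250) between the fingers. The tube behind it is partly hidden, so I'll use the top-view tube position, shifted by the roughly 1 mm offset between the top and wrist views of the cap.

Emit:
move_arm(commands=[[[0, -2.5, 0.1, 0], [0, -4, 0.1, 0], [0, -3, 0.1, 0], [0, -1.3, 0, 0], [0, 0, 0, 0], [0, 0, 0, 0]]])

```text
clock: 4.15
tool_pos: [0.6228, -0.2435, 0.1592]
orientation: [61.2, 89.9, 170.3]
force: [-0.2, -0.1, -1.9]
opening: 0.0234
```

Run:
```python
from h import *
for i in range(4): go(.6236,-.2428,.105); snapshot('top') if i<3 else 0
print(get_obs()['force'])
```

```text
delta tool cm [ 5.42 -0.11  0.03] tool z axis [-0.327  0.945  0.001] y [-0.945 -0.327  0.002] x [-0.002  0.    -1.   ] tcp [ 0.6228 -0.2435  0.1592]
delta tool cm [ 5.47 -0.13  0.05] tool z axis [-0.326  0.945  0.001] y [-0.945 -0.326  0.002] x [-0.002  0.    -1.   ] tcp [ 0.6226 -0.2438  0.1597]
delta tool cm [ 5.52 -0.13  0.07] tool z axis [-0.326  0.945  0.001] y [-0.945 -0.326  0.001] x [-0.001  0.    -1.   ] tcp [ 0.6226 -0.2439  0.1602]
delta tool cm [ 5.55 -0.12  0.08] tool z axis [-0.326  0.945  0.   ] y [-0.945 -0.326  0.   ] x [-0.  0. -1.] tcp [ 0.6228 -0.244   0.1605]
[ 0.36304941 -0.21462138  0.15548483]
```

Emit:
move_arm(commands=[[[2, -0.1, 0.07, 0], [2, 0, 0, 0], [1, 0, 0, 0], [0.5, 0, 0, 0], [0, 0, 0, 0], [0, 0, 0, 0]]])

```text
clock: 4.9
tool_pos: [0.6249, -0.2429, 0.1065]
orientation: [-128.2, 89.9, -19.1]
force: [0.3, -0.4, -0.4]
opening: 0.0232
```

Emit:
move_arm(commands=[[[0.3, 0, 0, 0], [0.3, 0, 0, 0], [0.2, 0, 0, 0], [0, 0, 0, 0], [0, 0, 0, 0]]])

```text
clock: 5.4
tool_pos: [0.6245, -0.2426, 0.0975]
orientation: [84.8, 90.0, -166.2]
force: [0.6, 0.5, -0.6]
opening: 0.0234
```

Inside the neck with no side force and about 2 mm from home. I'll release and back off.

Emit:
move_arm(commands=[[[0.1, 0, 0, 0], [0, 0, 0, 0], [0, 0, 0, 0]]])

```text
clock: 5.7
tool_pos: [0.6245, -0.2426, 0.0966]
orientation: [-108.6, 90.0, 0.5]
force: [-0.6, 0.6, -0.7]
opening: 0.0234
```

Emit:
move_arm(commands=[[[0, 0, 0, 0], [0, 0, 0, 0], [0, 0, 0, 0], [0, 0, 0, 0], [-2, 0, 0, 0], [-4, 0, 0, 0], [-3, 0, 0, 0], [0, 0, 0, 0]]], jaw=6)

```text
clock: 6.5
tool_pos: [0.6271, -0.2434, 0.1922]
orientation: [-124.6, 89.5, -15.5]
force: [0.0, -0.8, 0.3]
opening: 0.0599
```

Run:
```python
from h import *
wrist('w3',[('knob',.6236,-.2428,.106,.125),('top',.6236,-.2428,.082,.098)])
T=toolT();x=np.array([.472,.0285,.16]);go(*x)
# turn about tool x making tool z -> +-world x
z=T[:3,2];print('world angle z',np.degrees(np.arctan2(z[1],z[0])),get_obs()['joint_pos'].round(1))
```

```text
knob n 1226 0.6242 -0.2425 r 0.0121 medz 0.1165
top n 3523 0.6241 -0.2426 r 0.0273 medz 0.0916
delta tool cm [ 2.85  5.69 30.68] tool z axis [-0.327  0.945 -0.002] y [-0.945 -0.327 -0.004] x [ 0.005 -0.001 -1.   ] tcp [ 0.6259 -0.2428  0.1895]
world angle z 109.07702310959186 [ -4.6  21.4  -3.    0.  -65.3 -66.3]
```

Large cap is home: its flat top measures 0.0916 (expected 0.091), and its centre is within 1 mm of target. Next is the small cap, with the jaws turned along world x to keep the gripper body clear of the vise.

Emit:
move_arm(commands=[[[0, 0.7, 3.8, 0], [0, 0.7, 3.8, 0], [0, 0.7, 3.8, 0], [0, 0.7, 3.8, 0], [0, 0.7, 3.8, 0], [0, 0.7, 3.8, 0], [0, 0.7, 3.8, 0], [0, 0.7, 3.8, 0]]])

```text
clock: 7.35
tool_pos: [0.4708, 0.0274, 0.1858]
orientation: [83.3, 89.9, -167.6]
force: [1.6, -0.1, -0.1]
opening: 0.0598
```

Emit:
move_arm(commands=[[[0, 0, 0, -0.14], [0, 0, 0, -0.14], [0, 0, 0, -0.14], [0, 0, 0, -0.14], [0, 0, 0, -0.14], [0, 0, 0, -0.14], [0, 0, 0, -0.14], [0, 0, 0, -0.14]]])

```text
clock: 8.15
tool_pos: [0.4716, 0.0263, 0.1857]
orientation: [21.2, 89.9, -165.3]
force: [0.2, -0.0, -0.6]
opening: 0.0598
```

Emit:
move_arm(commands=[[[1, 0, 0, -0.12], [1, 0, 0, 0], [1, 0, 0, 0], [0, 0, 0, 0], [0, 0, 0, 0], [0, 0, 0, 0]]])

```text
clock: 8.75
tool_pos: [0.4725, 0.0265, 0.1568]
orientation: [-176.3, 90.0, 3.7]
force: [-0.1, -0.0, -0.8]
opening: 0.0599
```

Run:
```python
from h import *
wrist('w4',[('knob',.472,.0285,.048,.062),('skirt',.472,.0285,.024,.037),('tubeneck',.6465,.0325,.072,.09),('tubesh',.6465,.0325,.054,.066)])
go(.472,.0285,.035)
```

```text
knob n 988 0.4732 0.0285 r 0.012 medz 0.0565
skirt n 1971 0.4734 0.0281 r 0.0238 medz 0.0316
tubeneck n 1212 0.6451 0.0303 r 0.0153 medz 0.0775
tubesh n 1698 0.6466 0.0321 r 0.0236 medz 0.0607
delta tool cm [12.19 -0.19  0.06] tool z axis [-1.    -0.001 -0.001] y [ 0.001 -1.    -0.   ] x [ 0.001  0.    -1.   ] tcp [0.4725 0.0265 0.1569]
```

View pics/w4.png

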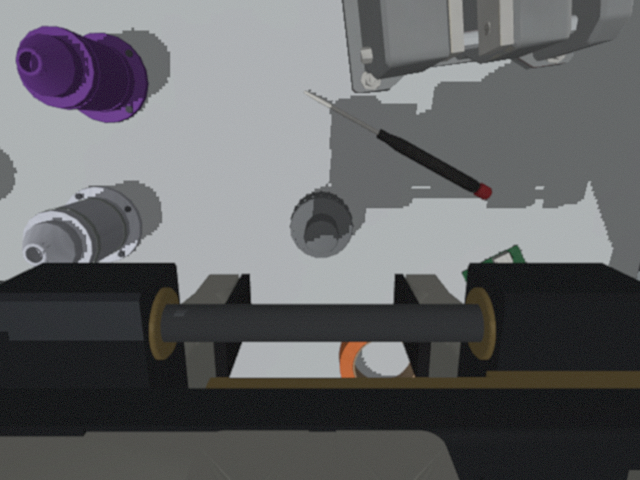

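The wrist view shows the small cap's knob at (322,235), the silver small tube at (70,235) and a purple look-alike at (70,65). I'll descend and grip.

Emit:
move_arm(commands=[[[4.5, -0.2, 0, 0], [4, 0, 0, 0], [2.6, 0, 0, 0], [1, 0, 0, 0], [0, 0, 0, 0], [0, 0, 0, 0]]])

```text
clock: 9.4
tool_pos: [0.4732, 0.0288, 0.0367]
orientation: [-165.8, 89.9, 14.3]
force: [0.8, 0.2, -0.3]
opening: 0.06
```

Emit:
move_arm(commands=[[[0, 0, 0, 0], [0, 0, 0, 0], [0, 0, 0, 0], [0, 0, 0, 0], [0, 0, 0, 0], [0, 0, 0, 0], [0, 0, 0, 0]]], jaw=0.5)

```text
clock: 10.1
tool_pos: [0.4724, 0.0285, 0.0357]
orientation: [-177.1, 90.0, 3.0]
force: [0.3, 0.2, 2.6]
opening: 0.0232
```

Emit:
move_arm(commands=[[[-2, 0, 0, 0], [-3, 0, 0, 0], [-3, 0, 0, 0], [-3, 0, 0, 0], [-1.5, 0, 0, 0], [0, 0, 0, 0], [0, 0, 0, 0]]])

```text
clock: 10.8
tool_pos: [0.4719, 0.0284, 0.1602]
orientation: [-55.2, 90.0, 124.9]
force: [0.5, -0.6, -0.7]
opening: 0.0229
```

Run:
```python
from h import *
go(.6464,.0324,.16)
```

```text
delta tool cm [ 1.000e-02 -3.700e-01 -1.745e+01] tool z axis [-1.    -0.002  0.   ] y [ 0.002 -1.    -0.   ] x [-0.  0. -1.] tcp [0.4719 0.0284 0.1602]
```

Emit:
move_arm(commands=[[[0, -0.1, -2.5, 0], [0, -0.1, -4, 0], [0, -0.1, -4.5, 0], [0, -0.1, -4, 0], [0, 0, -2.4, 0], [0, 0, 0, 0], [0, 0, 0, 0], [0, 0, 0, 0]]])

```text
clock: 11.6
tool_pos: [0.645, 0.0326, 0.1594]
orientation: [11.3, 89.9, -168.5]
force: [-0.4, -0.3, -0.3]
opening: 0.0232
```

Run:
```python
from h import *
for i in range(3): go(.6464,.0324,.105); snapshot('top') if i<2 else 0
```

```text
delta tool cm [ 5.44  0.02 -0.15] tool z axis [-1.    -0.002  0.002] y [ 0.002 -1.     0.   ] x [-0.002 -0.    -1.   ] tcp [0.645  0.0326 0.1594]
delta tool cm [ 5.5   0.03 -0.13] tool z axis [-1.    -0.002  0.001] y [ 0.002 -1.     0.   ] x [-0.001 -0.    -1.   ] tcp [0.6451 0.0327 0.16  ]
delta tool cm [ 5.55  0.04 -0.11] tool z axis [-1.    -0.002  0.   ] y [ 0.002 -1.     0.   ] x [-0. -0. -1.] tcp [0.6453 0.0328 0.1605]
```

Emit:
move_arm(commands=[[[2, 0, -0.06, 0], [2, 0, 0, 0], [1, 0, 0, 0], [0.5, 0, 0, 0], [0, 0, 0, 0], [0, 0, 0, 0]]])

```text
clock: 12.3
tool_pos: [0.6473, 0.0329, 0.1065]
orientation: [-172.6, 89.9, 7.5]
force: [0.7, -0.4, -0.8]
opening: 0.0234
```

Emit:
move_arm(commands=[[[0.3, 0, 0, 0], [0.3, 0, 0, 0], [0.3, 0, 0, 0], [0, 0, 0, 0], [0, 0, 0, 0], [0, 0, 0, 0]]])

```text
clock: 12.9
tool_pos: [0.6469, 0.0328, 0.0966]
orientation: [174.6, 90.0, -5.3]
force: [0.6, -0.3, -0.9]
opening: 0.0231
```

Down freely with no contact force. I'll release and retreat.

Emit:
move_arm(commands=[[[0, 0, 0, 0], [0, 0, 0, 0], [0, 0, 0, 0], [0, 0, 0, 0], [-2, 0, 0, 0], [-4, 0, 0, 0], [-3, 0, 0, 0], [0, 0, 0, 0]]], jaw=6)

```text
clock: 13.7
tool_pos: [0.6495, 0.0332, 0.192]
orientation: [-170.4, 89.5, 9.7]
force: [0.4, -0.1, 0.3]
opening: 0.0602
```

Emit:
move_arm(commands=[[[0, 0, 4, 0], [0, 0, 4, 0], [0, 0, 4, 0], [0, 0, 4, 0], [0, 0, 0, 0], [0, 0, 0, 0], [0, 0, 0, 0]]])

```text
clock: 14.4
tool_pos: [0.4877, 0.0327, 0.1868]
orientation: [-167.1, 89.9, 13.0]
force: [-0.1, 0.4, -0.5]
opening: 0.0601
```

Run:
```python
from h import *
wrist('w5',[('S knob',.6464,.0324,.106,.125),('S top',.6464,.0324,.082,.098)])
c=calibration('top');p,D=snapshot('top');P=cloud(c['mtx'],c['T'],D)
for l,x,y in(('S',.6452,.033),('L',.6224,-.242)):
    for a,b in((.106,.125),(.082,.098)):
        m=(D>0)&(np.hypot(P[...,0]-x,P[...,1]-y)<.045)&(P[...,2]>a)&(P[...,2]<b);q=P[m]
        if len(q)>5:
            print(l,len(q),cv2.minEnclosingCircle(q[:,:2].astype(np.float32)),np.median(q[:,2]))
p,D=snapshot('scene');save('s5',cv2.resize(p[170:300,230:430],None,fx=4,fy=4,interpolation=2))
```

```text
S knob n 1500 0.6464 0.033 r 0.0125 medz 0.1163
S top n 2571 0.6463 0.0327 r 0.0239 medz 0.0916
S 100 ((0.6449986696243286, 0.03335093706846237), 0.011694865301251411) 0.11485685874184598
S 251 ((0.6452258229255676, 0.03319699317216873), 0.023116672411561012) 0.08995550876144032
L 111 ((0.6226001381874084, -0.24192172288894653), 0.012509668245911598) 0.11440645574771569
L 370 ((0.6228572726249695, -0.24100710451602936), 0.027021262794733047) 0.08958697134503474
```

View pics/s5.png

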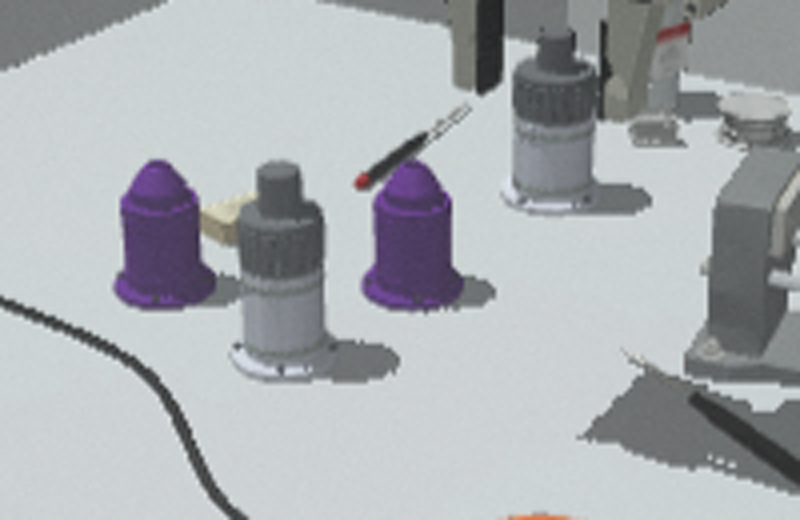

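The scene crop shows both caps level and fully seated: the small cap at (280,230) and the large one at (555,85). The gripper is clear of everything.

```bash
python3 -c "
from plant import *
print(close_job())"
```

```text
the job is handed in; nothing more can be done
None
```

Both caps are on their matching tubes, released, and the job is handed in; the arm's clock read about 14.5 s of the 51 s allowed. I gripped each cap by its knob and lowered it onto its tube. The force readings stayed around 1 N, and the gripper ended well clear of both.

| Last check | Small cap | Large cap |
|---|---|---|
| Flat top height, wrist camera (0.091 m when home) | 0.0916 m | 0.0916 m |
| Flat top height, top camera | 0.0900 m | 0.0896 m |
| Offset from tube centre, top camera before and after | about 0.3 mm | about 1 mm |

- **Seating:** the scene picture shows both caps level, with no gap at the shoulder. I did not measure the tilt as a number.
- **Disagreement:** the two cameras differ by about 1–2 mm in position and height, which matches their stated calibration accuracy.
- **Failed check:** one wrist-camera reading of the large tube was off by several millimetres because the held cap hid part of it, so I ignored it.

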